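Hang the loaded slide carrier on the drying rail

ROBOT

A 6-joint arm with a two-finger parallel gripper is mounted at the origin on the work surface. World frame = base frame: x ahead of the robot, y to its left, z up, the work surface at z = 0. Lengths are in mm, angles in rad, forces in N, time in s.
With the tool pointing down it reaches from about 275 to 750 mm from the base axis. Payload 10.2 kg.
Tool frame: the origin (TCP) lies midway between the tips of the shut fingers; the grasp point (between the pads) lies grip_depth behind it (grip_depth is the distance from the TCP to the grasp point, in mm); z points along the fingers, y is the line along which they close (so a half turn about z gives the same grasp; the last joint's range is limited). The gripper opens to 85 mm and grips with 20 to 120 N. Pads are 22 mm wide; open, the fingers measure 114 mm over their backs; the gripper's body (76 mm by 85 mm) begins 54 mm behind the grasp point. The pads swing forward as they close: fully open they stand 13 mm farther back than shut.
Start: joints at [-1.516, 0.313, 1.498, -0, 1.331, -0.223], TCP at [143.963, -504.882, 231.294] pointing down, gripper open.
Joint ranges: [-2.94, 2.94], [-0.97, 2.17], [0.19, 2.56], [-1.23, 4.37], [0.02, 3.11], [-2.88, 2.88]. Speed limits (rad/s): [2.39, 2.39, 3.01, 3.14, 3.14, 3.14].

INTERFACE

Orientations are given as a unit quaternion [w, x, y, z].
In Python, from rig import * gives the robot as it stands.
- The arm moves only by the tool servo_tool, never from a script. Its argument "commands" is a list of rows, each a list of 3 entries, a list of its own where there are three numbers: the gripper command: -1 is fully open, 1 is shut, values between are in proportion, then the shift along the tool's x, y, z in m, then the turn, a rotation vector about the tool's x, y, z in units of 6 degrees (1.0 is 6 degrees). In form: [[grip, [dx, dy, dz], [ax, ay, az]], ...]. A call has 1 to 10 rows; each row shifts and turns the commanded pose from where the row before left it, along the tool's axes as they then stand; what a row does not reach is not made up. A row lasts 1/12 s, in which the tool goes at most 41.7 mm and 7.16 degrees, less where a joint would pass 70% of its speed; a pose out of reach is approached as far as the arm can. A call is refused whole if a number of a shift passes 0.0417 or a number of a turn 1, either way. A call with a gripper value outside its range is refused whole. The fingers move at their own pace and stop on an object; "squeeze" is the grip in N (left out, the last holds). Time passes only in rows, so rows that do not move let the fingers close. It gives the time, the measured TCP pose, the force, the opening and the grip force at its end, in the units of the state.
- sense(): the state, without advancing time (a new reading comes with each control period).
- capture(name): name is "scene" or "top"; returns a dict with "pixels" (420x560x3 uint8, red, green, blue), "z_map" (420x560 float32, mm along the optical axis (not along the pixel's ray), 0 where there is no reading), "fx", "fy", "cx", "cy" (pixels), "distortion" ([k1, k2, p1, p2, k3] as OpenCV has them; the pictures are not rectified), "rvec" (rotation vector, rad) and "tvec" (3), from world to camera coordinates, as OpenCV has them. Camera axes: x right, y down, z forward; pixel columns grow to the right and rows downward; lengths in mm; the calibration is good to about 2 mm. A picture is of the moment at which its call begins.
- finish_job(): hands the job in; it is judged then, once.
The state is a dict: "time_s": time; "joints": joint angles; "dq": joint speeds; "tau": joint torques, N m; "eef_pos": TCP position; "ee_rot": TCP orientation; "force": force on the tool from outside, world axes, zero at the start; "wrist_torque": the same for the moment, N m; "grip_width": opening from 0.0 (shut) to 1.0 (fully open); "grip_force": force on a finger pad.
Only numpy, scipy, OpenCV 4.12 (cv2) and the standard library are available. Lean on these libraries where they do the work, as an engineer would, in place of code of your own. Each camera call takes 0.05 s, during which the arm holds its last target. There are 200 camera calls.

TASK

Three closed slide carriers on the bench look alike, but one of them is loaded and clearly heavier than the two empty ones: find it by lifting. Hook that one over the drying rail in the open half, where there are no red guard bars, then slide it along between the guard bars until its hook is centred on the blue mark, and let go. Leave the two empty carriers standing upright on the bench, do not tip any carrier over, and do not disturb the jar, the bottle and the beaker.

Things in the scene. Friction and masses are not known exactly. Their poses are not given: they have to be found in the camera images.
- carrier_a: one of three outwardly identical closed slide carriers; one of the three, not told which, is loaded (600 to 800 g in all), two are empty (200 to 350 g). Grey box 62 (x) by 90 (y) by 56 mm high, yellow lid, 5 mm steel hook above, black grip tab on top, 156 mm high in all. Origin: centre of the underside, z up; centre of mass under the tab
- carrier_b: one of three outwardly identical closed slide carriers; one of the three, not told which, is loaded (600 to 800 g in all), two are empty (200 to 350 g). Grey box 62 (x) by 90 (y) by 56 mm high, yellow lid, 5 mm steel hook above, black grip tab on top, 156 mm high in all. Origin: centre of the underside, z up; centre of mass under the tab
- carrier_c: one of three outwardly identical closed slide carriers; one of the three, not told which, is loaded (600 to 800 g in all), two are empty (200 to 350 g). Grey box 62 (x) by 90 (y) by 56 mm high, yellow lid, 5 mm steel hook above, black grip tab on top, 156 mm high in all. Origin: centre of the underside, z up; centre of mass under the tab
- carrier_a_saddle (a point): carrier a's hook: centre of the underside of its flat saddle, 112 mm above the carrier's origin, 8 mm above the rail's centre line when hung. Saddle 36 mm wide (y), x -17 to 17, 6 mm thick. Stem from lid to saddle at x -17 to -12; at the other edge a lip (x 12 to 17) hangs down to 98 mm above the origin. So the hook is open towards +x, 42 mm between lid and lip; 24 mm inside width
- carrier_b_saddle (a point): carrier b's hook: centre of the underside of its flat saddle, 112 mm above the carrier's origin, 8 mm above the rail's centre line when hung. Saddle 36 mm wide (y), x -17 to 17, 6 mm thick. Stem from lid to saddle at x -17 to -12; at the other edge a lip (x 12 to 17) hangs down to 98 mm above the origin. So the hook is open towards +x, 42 mm between lid and lip; 24 mm inside width
- carrier_c_saddle (a point): carrier c's hook: centre of the underside of its flat saddle, 112 mm above the carrier's origin, 8 mm above the rail's centre line when hung. Saddle 36 mm wide (y), x -17 to 17, 6 mm thick. Stem from lid to saddle at x -17 to -12; at the other edge a lip (x 12 to 17) hangs down to 98 mm above the origin. So the hook is open towards +x, 42 mm between lid and lip; 24 mm inside width
- carrier_a_tab (a point): centre of the upright black grip tab of carrier a, 137 mm above the carrier's origin, over the box's middle; the tab is 8 mm thick in x, 28 mm long in y, 118 to 156 mm above the origin
- carrier_b_tab (a point): centre of the upright black grip tab of carrier b, 137 mm above the carrier's origin, over the box's middle; the tab is 8 mm thick in x, 28 mm long in y, 118 to 156 mm above the origin
- carrier_c_tab (a point): centre of the upright black grip tab of carrier c, 137 mm above the carrier's origin, over the box's middle; the tab is 8 mm thick in x, 28 mm long in y, 118 to 156 mm above the origin
- rail: fixed drying rail: horizontal round steel bar, diameter 16 mm, along the body's y, centre line 190 mm above the bench; origin on the bench under its middle. Posts (diameter 18 mm) at y = -220 and +220 mm, on foot plates 150 by 50 by 8 mm. The half y = 0 to 210 mm is open for hooking on from x
- rail_guard (a point): start of the guarded half, on the rail's centre line at y = -10 mm. From here to y = -220 mm two red bars (diameter 10 mm) run beside the rail, level with it, at x = -55 and +55 mm: nothing can be hooked on there. Each has a 10 mm post at this end; a cross bar joins them at y = -220. A hung carrier slides freely between bars and posts
- mark: blue painted band, 36 mm long, round the rail (and, level with it, round both guard bars); painted only, nothing to collide with. Origin on the rail's centre line at the middle of the band, y along the rail. It lies in the guarded half, 75 to 150 mm from the rail's middle
- jar: bystander: closed glass jar with a black cap, diameter 68 mm, 85 mm high; origin under its centre
- bottle: bystander: white bottle with a red cap, diameter 60 mm, 130 mm high; origin under its centre
- beaker: bystander: green glass beaker, diameter 70 mm, 80 mm high; origin under its centre

How it is judged:
By the outcome, as a careful person would: the job done as asked, in the order asked, and still so for the second after the job is handed in, with the robot touching nothing.
It also fails if it takes over 72 s, if anything falls off the work surface, if the arm or the gripper's body presses on something with over 40 N, if the wrist force passes 120 N, or if a joint passes its speed limit or range.

## Working session

There is one attempt and no reset: what is moved stays moved. The work goes in short steps, Python scripts to look and compute and a tool call to move; the robot and the scene stay as the last step left them, time stands still between calls to the robot, and variables do not carry over. Pictures are saved under pics/ and viewed, at most 10 in all, crops included, and the job is handed in when it is done.

Besides the shell and the picture viewer there is one more tool, called as name(argument=value, ...), one argument or row to a line, values as JSON. servo_tool: Moves the arm, as the interface text tells. Its arguments: {"type":"object","properties":{"commands":{"type":"array"},"squeeze":{"type":"number"}},"required":["commands"]}

```bash
mkdir -p pics; ls; cat > h.py <<'E'
from rig import *
import numpy as np, cv2
from scipy.spatial.transform import Rotation as R
def cloud(c):
    h,w=c["z_map"].shape
    K=np.array([[c["fx"],0,c["cx"]],[0,c["fy"],c["cy"]],[0,0,1.]])
    u,v=np.meshgrid(np.arange(w),np.arange(h))
    p=np.stack([u,v],-1).reshape(-1,1,2).astype(np.float64)
    n=cv2.undistortPoints(p,K,np.array(c["distortion"],float)).reshape(h,w,2)
    z=c["z_map"][...,None].astype(float)
    P=np.concatenate([n*z,z],-1)
    Rm=cv2.Rodrigues(np.array(c["rvec"],float))[0]
    W=(P-np.array(c["tvec"],float).reshape(3))@Rm
    W[c["z_map"]==0]=np.nan
    return W
E
python3 - <<'E'
from h import *
print(sense())
for n in("scene","top"):
    c=capture(n); cv2.imwrite(f"pics/{n}0.png",cv2.cvtColor(c["pixels"],cv2.COLOR_RGB2BGR))
    np.savez(f"{n}0.npz",W=cloud(c),px=c["pixels"])
E
```

```text
pics
{'time_s': 0.0, 'joints': array([-1.51634680e+00,  3.13454270e-01,  1.49844618e+00, -2.25075735e-05,
        1.33102427e+00, -2.23428696e-01]), 'dq': array([-0.00027327, -0.00020764, -0.00075525,  0.0007043 , -0.00219555,
        0.00040071]), 'tau': array([ 1.29836826e-04, -4.12269831e+01, -2.59739166e+01, -1.34566571e-04,
        4.09199798e-03, -1.04690400e-05]), 'eef_pos': array([ 143.96921278, -504.5958636 ,  230.72947594]), 'ee_rot': array([-6.64582502e-04,  9.90362888e-01,  1.38495149e-01,  4.53151062e-05]), 'force': array([ 0.30392037,  0.73427865, -0.02819372]), 'wrist_torque': array([ 0.02399279, -0.01214323, -0.02374786]), 'grip_force': 0.0, 'grip_width': 1.0050975408966063}
```

View pics/scene0.png

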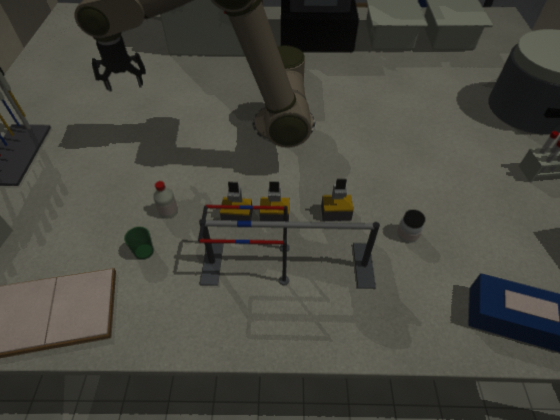

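View pics/top0.png

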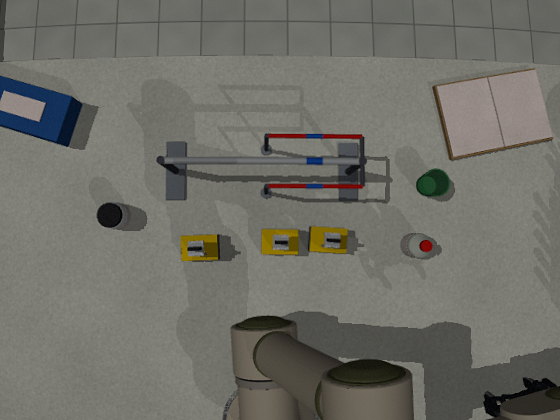

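The top view shows three carriers at about (200,248), (280,242) and (328,240). The rail runs along row 160, cols 165–355, with the guards at cols 265–362 and the blue mark at col ~314. The jar is at (110,215), the bottle at (424,246) and the beaker at (432,183).

```bash
python3 - <<'E'
from h import *
d=np.load("top0.npz");W=d["W"];px=d["px"].astype(int)
hsv=cv2.cvtColor(d["px"],cv2.COLOR_RGB2HSV).astype(int)
r,g,b=px[...,0],px[...,1],px[...,2]
def st(n,m):
    P=W[m];P=P[~np.isnan(P[:,0])]
    print(n,len(P),"med",np.median(P,0).round(1),"min",np.percentile(P,2,0).round(0),"max",np.percentile(P,98,0).round(0))
    return P
uu,vv=np.meshgrid(np.arange(560),np.arange(420))
box=lambda a,c,e,f:(uu>=a)&(uu<c)&(vv>=e)&(vv<f)
for n,B in zip("123",[(175,225,230,266),(257,303,225,262),(304,352,222,260)]):
    m=box(*B)
    y=m&(hsv[...,0]>18)&(hsv[...,0]<32)&(hsv[...,1]>150)
    P=st("lid"+n,y&(W[...,2]>45)&(W[...,2]<75))
    print(cv2.minAreaRect(P[:,:2].astype(np.float32)))
    P=st(" tab"+n,m&(W[...,2]>140)); print(cv2.minAreaRect(P[:,:2].astype(np.float32)))
    P=st(" sad"+n,m&(W[...,2]>108)&(W[...,2]<125)); 
P=st("rail",box(175,345,150,172)&(W[...,2]>185)&(b<r+40))
P=P[abs(P[:,2]-197)<6];f=np.polyfit(P[:,1],P[:,0],1);print("rail x=f(y)",f,f[0]*0+f[1])
print("angle",np.degrees(np.arctan(f[0])))
bl=(hsv[...,0]>100)&(hsv[...,0]<130)&(hsv[...,1]>140)&box(295,335,125,195)
for v0,v1 in((125,145),(150,170),(178,195)): st("blue",bl&box(0,560,v0,v1)&(W[...,2]>170))
for v0,v1 in((125,145),(178,195)): st("red",box(255,360,v0,v1)&(W[...,2]>175)&(r>2*g))
st("feet",box(160,190,135,205)&(W[...,2]>4)&(W[...,2]<14))
st("feet2",box(335,362,135,205)&(W[...,2]>4)&(W[...,2]<14))
st("jar",box(90,130,195,235)&(W[...,2]>75));st("bottle",box(400,440,230,262)&(W[...,2]>60));st("beaker",box(410,455,165,205)&(W[...,2]>60))
for nm in("scene","top"):
  c=capture(nm)
d=np.load("scene0.npz");W=d["W"];hsv=cv2.cvtColor(d["px"],cv2.COLOR_RGB2HSV).astype(int)
y=(hsv[...,0]>18)&(hsv[...,0]<32)&(hsv[...,1]>150)
for n,B in zip("321",[(215,253,180,225),(256,293,180,225),(318,358,175,225)]):
    st("s tab"+n,box(*B)&(W[...,2]>125)&(W[...,2]<165)&(hsv[...,2]<60)); st("s lid"+n,box(*B)&y)
bl=(hsv[...,0]>100)&(hsv[...,0]<130)&(hsv[...,1]>140)&box(225,265,200,250)
for v0,v1 in((200,213),(217,230),(234,250)): st("s blue",bl&box(0,560,v0,v1)&(W[...,2]>170))
E
```

```text
lid1 659 med [450.1 160.8  56.2] min [419. 130.  51.] max [479. 217.  61.]
((448.66705322265625, 173.185791015625), (88.75129699707031, 60.86474609375), 89.95685577392578)
 tab1 48 med [450.5 174.9 155.6] min [446. 160. 151.] max [453. 187. 160.]
((449.3902282714844, 173.6763153076172), (27.623016357421875, 6.912460803985596), 89.65390014648438)
 sad1 192 med [454.  171.9 118.2] min [433. 156. 111.] max [466. 191. 123.]
lid2 630 med [464.2 -15.8  56. ] min [435. -64.  51.] max [493.  21.  61.]
((463.2513732910156, -21.991199493408203), (88.8587875366211, 59.235382080078125), 88.11748504638672)
 tab2 52 med [464.5 -22.  156.1] min [461. -35. 152.] max [468.  -9. 160.]
((464.50079345703125, -22.058767318725586), (27.036588668823242, 6.759693622589111), 89.79261016845703)
 sad2 181 med [467.4 -21.  118. ] min [449. -39. 114.] max [481.  -5. 122.]
lid3 625 med [ 468.4 -127.2   55.6] min [ 437. -184.   51.] max [498. -96.  61.]
((467.2612609863281, -140.89810180664062), (89.57704162597656, 60.58319091796875), 85.6335678100586)
 tab3 47 med [ 467.3 -140.6  155.4] min [ 465. -154.  148.] ma
[... 1173 characters left out ...]
ed [ 470.9 -141.6  145.6] min [ 466. -156.  126.] max [ 475. -129.  159.]
s lid3 290 med [ 485.7 -138.2   55.8] min [ 440. -185.   50.] max [591. -99. 189.]
s tab2 108 med [468.3 -20.4 146.5] min [460. -38. 126.] max [593.  12. 161.]
s lid2 276 med [461.4 -22.4  55.5] min [435. -66.  49.] max [496.  19.  60.]
s tab1 86 med [451.9 170.8 143.7] min [448. 158. 126.] max [455. 185. 160.]
s lid1 430 med [457.6 168.8  55.6] min [421. 128.  50.] max [483. 214.  60.]
s blue 29 med [587.7 -93.2 194.5] min [ 584. -110.  192.] max [592. -80. 198.]
s blue 69 med [644.1 -95.2 196.8] min [ 636. -112.  193.] max [650. -79. 201.]
s blue 39 med [697.7 -95.9 194.8] min [ 694. -110.  192.] max [702. -81. 198.]
```

```bash
python3 - <<'E'
import rig
print([n for n in dir(rig) if n[0]!='_'], getattr(rig,'grip_depth',None))
import cv2
im=cv2.imread("pics/scene0.png")[170:300,190:390]
cv2.imwrite("pics/crop.png",cv2.resize(im,None,fx=4,fy=4,interpolation=cv2.INTER_CUBIC))
E
```

```text
['PlanningError', 'capture', 'finish_job', 'grip_depth', 'sense'] 18.700000000000003
```

View pics/crop.png

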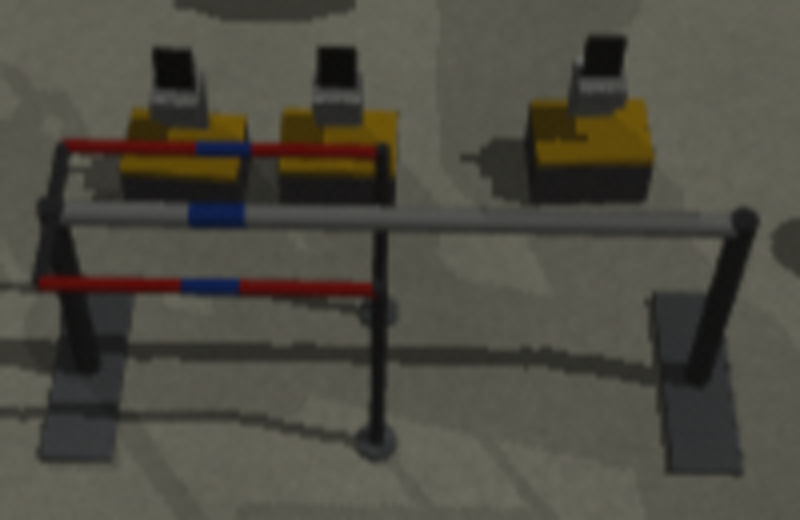

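servo_tool(
  commands=[
    [-1,[0,0,0],[0,0,-1]],
    [-1,[0,0,0],[0,0,-1]],
    [-1,[0,0,0],[0,0,-1]],
    [-1,[0,0,0],[0,0,-1]],
    [-1,[0,0,0],[0,0,-1]],
    [-1,[0,0,0],[0,0,-1]],
    [-1,[0,0,0],[0,0,-1]],
    [-1,[0,0,0],[0,0,-1]],
    [-1,[0,0,0],[0,0,-1]],
    [-1,[0,0,0],[0,0,-1]],
  ],
  squeeze=60,
)

```text
time_s: 1.03
eef_pos: [144.0, -504.8, 231.1]
ee_rot: [-0.0, 0.787, 0.617, 0.0]
force: [0.3, -0.1, -0.7]
grip_width: 0.997
grip_force: 0.0
```

The crop shows that all three hooks face +x, towards the rail. The tabs are at about (175,68), (337,68) and (605,55) in the crop, and the blue mark is near (217,214). I'll finish the turn and go to the right-hand carrier.

servo_tool(
  commands=[
    [-1,[0,0,0],[0,0,-1]],
    [-1,[0,0,0],[0,0,-1]],
    [-1,[0,0,0],[0,0,-0.35]],
    [-1,[0.03,0.027,0],[0,0,0]],
    [-1,[0.03,0.027,0],[0,0,0]],
    [-1,[0.03,0.027,0],[0,0,0]],
    [-1,[0.03,0.027,0],[0,0,0]],
    [-1,[0.03,0.027,0],[0,0,0]],
    [-1,[0.03,0.027,0],[0,0,0]],
    [-1,[0.03,0.027,0],[0,0,0]],
  ],
)

```text
time_s: 1.87
eef_pos: [333.8, -293.1, 231.3]
ee_rot: [0.0, 0.707, 0.707, 0.0]
force: [0.2, -0.3, 0.5]
grip_width: 1.0
grip_force: 0.0
```

servo_tool(
  commands=[
    [-1,[0.03,0.027,0],[0,0,0]],
    [-1,[0.03,0.027,0],[0,0,0]],
    [-1,[0.03,0.027,0],[0,0,0]],
    [-1,[0.03,0.027,0],[0,0,0]],
    [-1,[0.03,0.027,0],[0,0,0]],
    [-1,[0,0,0.02],[0,0,0]],
    [-1,[0,0,0.01],[0,0,0]],
    [-1,[0,0,0],[0,0,0]],
    [-1,[0,0,0],[0,0,0]],
  ],
)

```text
time_s: 2.62
eef_pos: [467.3, -145.5, 201.1]
ee_rot: [-0.001, 0.707, 0.707, -0.0]
force: [1.0, 0.1, -0.7]
grip_width: 0.999
grip_force: 0.0
```

servo_tool(
  commands=[
    [-1,[0.0045,0.001,0.02],[0,0,0]],
    [-1,[0,0,0.02],[0,0,0]],
    [-1,[0,0,0.02],[0,0,0]],
    [-1,[0,0,0.017],[0,0,0]],
    [-1,[0,0,0],[0,0,0]],
    [1,[0,0,0],[0,0,0]],
    [1,[0,0,0],[0,0,0]],
    [1,[0,0,0],[0,0,0]],
    [1,[0,0,0],[0,0,0]],
    [1,[0,0,0],[0,0,0]],
  ],
)

```text
time_s: 3.45
eef_pos: [469.1, -140.5, 125.0]
ee_rot: [0.001, 0.707, 0.707, 0.0]
force: [-0.7, 0.1, -0.0]
grip_width: 0.299
grip_force: 0.0
```

servo_tool(
  commands=[
    [1,[0,0,0],[0,0,0]],
    [1,[0,0,0],[0,0,0]],
    [1,[0,0,0],[0,0,0]],
    [1,[0,0,0],[0,0,0]],
    [1,[0,0,0],[0,0,0]],
  ],
)

```text
time_s: 3.87
eef_pos: [468.9, -140.4, 124.5]
ee_rot: [0.0, 0.707, 0.707, -0.0]
force: [-1.5, -0.6, 3.7]
grip_width: 0.084
grip_force: 60.9
```

servo_tool(
  commands=[
    [1,[0,0,-0.005],[0,0,0]],
    [1,[0,0,-0.01],[0,0,0]],
    [1,[0,0,-0.01],[0,0,0]],
    [1,[0,0,-0.005],[0,0,0]],
    [1,[0,0,0],[0,0,0]],
    [1,[0,0,0],[0,0,0]],
    [1,[0,0,0],[0,0,0]],
    [1,[0,0,0],[0,0,0]],
  ],
)

```text
time_s: 4.53
eef_pos: [468.6, -140.2, 153.9]
ee_rot: [-0.0, 0.707, 0.707, -0.0]
force: [-0.8, -0.1, -2.2]
grip_width: 0.085
grip_force: 60.1
```

servo_tool(
  commands=[
    [1,[0,0,0],[0,0,0]],
    [1,[0,0,0],[0,0,0]],
  ],
)

```text
time_s: 4.7
eef_pos: [468.8, -140.2, 154.0]
ee_rot: [-0.0, 0.707, 0.707, -0.0]
force: [-0.1, -0.9, -2.8]
grip_width: 0.082
grip_force: 60.1
```

servo_tool(
  commands=[
    [1,[0,0,0],[0,0,0]],
  ],
)

```text
time_s: 4.78
eef_pos: [468.8, -140.3, 154.1]
ee_rot: [-0.0, 0.707, 0.707, -0.0]
force: [-0.4, -0.1, -2.7]
grip_width: 0.081
grip_force: 60.1
```

That reads about 2.6 N, so the right-hand carrier is empty. I'll set it back and go to the middle one.

servo_tool(
  commands=[
    [1,[0,0,0.01],[0,0,0]],
    [1,[0,0,0.01],[0,0,0]],
    [1,[0,0,0.006],[0,0,0]],
    [1,[0,0,0.0035],[0,0,0]],
    [1,[0,0,0],[0,0,0]],
    [1,[0,0,0],[0,0,0]],
    [-1,[0,0,0],[0,0,0]],
    [-1,[0,0,0],[0,0,0]],
    [-1,[0,0,0],[0,0,0]],
    [-1,[0,0,0],[0,0,0]],
  ],
)

```text
time_s: 5.62
eef_pos: [468.9, -140.4, 124.8]
ee_rot: [0.0, 0.707, 0.707, 0.0]
force: [0.1, -1.0, -0.6]
grip_width: 0.65
grip_force: 0.0
```

servo_tool(
  commands=[
    [-1,[0,0,0],[0,0,0]],
    [-1,[0,0,0],[0,0,0]],
    [-1,[0,0,-0.02],[0,0,0]],
    [-1,[0,0,-0.025],[0,0,0]],
    [-1,[0,0,-0.03],[0,0,0]],
    [-1,[0.03,-0.002,0],[0,0,0]],
    [-1,[0.03,-0.0025,0],[0,0,0]],
    [-1,[0.03,0,0],[0,0,0]],
    [-1,[0.028,0,0],[0,0,0]],
    [-1,[0,0,0],[0,0,0]],
  ],
)

```text
time_s: 6.45
eef_pos: [463.9, -18.7, 200.0]
ee_rot: [-0.0, 0.706, 0.708, 0.0]
force: [0.1, 0.0, 0.9]
grip_width: 1.001
grip_force: 0.0
```

servo_tool(
  commands=[
    [-1,[0,0,0],[0,0,0]],
    [-1,[0,0,0],[0,0,0]],
  ],
)

```text
time_s: 6.62
eef_pos: [464.4, -22.7, 199.8]
ee_rot: [0.0, 0.707, 0.707, -0.0]
force: [0.3, -0.4, 0.2]
grip_width: 0.997
grip_force: 0.0
```

servo_tool(
  commands=[
    [-1,[0,0,0.02],[0,0,0]],
    [-1,[0,0,0.02],[0,0,0]],
    [-1,[0,0,0.02],[0,0,0]],
    [-1,[0,0,0.0155],[0,0,0]],
    [-1,[0,0,0],[0,0,0]],
    [1,[0,0,0],[0,0,0]],
    [1,[0,0,0],[0,0,0]],
    [1,[0,0,0],[0,0,0]],
    [1,[0,0,0],[0,0,0]],
    [1,[0,0,0],[0,0,0]],
  ],
)

```text
time_s: 7.45
eef_pos: [464.6, -22.4, 124.9]
ee_rot: [0.001, 0.707, 0.707, 0.0]
force: [-0.4, -0.0, -0.1]
grip_width: 0.299
grip_force: 0.0
```

servo_tool(
  commands=[
    [1,[0,0,0],[0,0,0]],
    [1,[0,0,0],[0,0,0]],
    [1,[0,0,0],[0,0,0]],
    [1,[0,0,0],[0,0,0]],
    [1,[0,0,0],[0,0,0]],
  ],
)

```text
time_s: 7.87
eef_pos: [464.4, -22.3, 124.5]
ee_rot: [0.0, 0.707, 0.707, 0.0]
force: [-1.2, 0.0, 3.3]
grip_width: 0.083
grip_force: 61.5
```

servo_tool(
  commands=[
    [1,[0,0,-0.005],[0,0,0]],
    [1,[0,0,-0.01],[0,0,0]],
    [1,[0,0,-0.01],[0,0,0]],
    [1,[0,0,-0.005],[0,0,0]],
    [1,[0,0,0],[0,0,0]],
    [1,[0,0,0],[0,0,0]],
    [1,[0,0,0],[0,0,0]],
    [1,[0,0,0],[0,0,0]],
  ],
)

```text
time_s: 8.53
eef_pos: [464.0, -22.2, 153.7]
ee_rot: [-0.001, 0.707, 0.707, -0.0]
force: [0.1, -0.2, -2.2]
grip_width: 0.082
grip_force: 60.6
```

servo_tool(
  commands=[
    [1,[0,0,0],[0,0,0]],
    [1,[0,0,0],[0,0,0]],
    [1,[0,0,0],[0,0,0]],
  ],
)

```text
time_s: 8.78
eef_pos: [464.3, -22.3, 154.1]
ee_rot: [-0.0, 0.707, 0.707, -0.0]
force: [-1.4, -0.8, -2.2]
grip_width: 0.08
grip_force: 60.6
```

Empty too, at about 2.2 N. I'll set it down and check the left one, which should be loaded.

servo_tool(
  commands=[
    [1,[0,0,0.01],[0,0,0]],
    [1,[0,0,0.01],[0,0,0]],
    [1,[0,0,0.006],[0,0,0]],
    [1,[0,0,0.0035],[0,0,0]],
    [1,[0,0,0],[0,0,0]],
    [1,[0,0,0],[0,0,0]],
    [-1,[0,0,0],[0,0,0]],
    [-1,[0,0,0],[0,0,0]],
    [-1,[0,0,0],[0,0,0]],
    [-1,[0,0,0],[0,0,0]],
  ],
)

```text
time_s: 9.62
eef_pos: [464.4, -22.3, 125.0]
ee_rot: [0.0, 0.707, 0.707, 0.0]
force: [0.4, 0.1, 0.8]
grip_width: 0.646
grip_force: 0.0
```

servo_tool(
  commands=[
    [-1,[0,0,0],[0,0,0]],
    [-1,[0,0,0],[0,0,0]],
    [-1,[0,0,-0.02],[0,0,0]],
    [-1,[0,0,-0.025],[0,0,0]],
    [-1,[0,0,-0.03],[0,0,0]],
    [-1,[0.028,-0.002,0],[0,0,0]],
    [-1,[0.028,-0.002,0],[0,0,0]],
    [-1,[0.028,-0.002,0],[0,0,0]],
    [-1,[0.028,-0.002,0],[0,0,0]],
    [-1,[0.028,-0.002,0],[0,0,0]],
  ],
)

```text
time_s: 10.45
eef_pos: [454.0, 119.0, 199.9]
ee_rot: [0.0, 0.707, 0.707, 0.0]
force: [-0.5, 0.7, -0.1]
grip_width: 1.001
grip_force: 0.0
```

servo_tool(
  commands=[
    [-1,[0.028,-0.002,0],[0,0,0]],
    [-1,[0.028,-0.002,0],[0,0,0]],
    [-1,[0,0,0],[0,0,0]],
    [-1,[0,0,0],[0,0,0]],
    [-1,[0,0,0],[0,0,0]],
  ],
)

```text
time_s: 10.87
eef_pos: [450.3, 173.3, 199.7]
ee_rot: [0.0, 0.707, 0.707, -0.0]
force: [1.0, 0.5, 1.0]
grip_width: 1.0
grip_force: 0.0
```

servo_tool(
  commands=[
    [-1,[0,-0.0005,0.02],[0,0,0]],
    [-1,[0,0,0.02],[0,0,0]],
    [-1,[0,0,0.02],[0,0,0]],
    [-1,[0,0,0.0155],[0,0,0]],
    [-1,[0,0,0],[0,0,0]],
    [1,[0,0,0],[0,0,0]],
    [1,[0,0,0],[0,0,0]],
    [1,[0,0,0],[0,0,0]],
    [1,[0,0,0],[0,0,0]],
    [1,[0,0,0],[0,0,0]],
  ],
  squeeze=90,
)

```text
time_s: 11.7
eef_pos: [450.1, 173.7, 124.9]
ee_rot: [0.0, 0.707, 0.707, 0.0]
force: [0.8, 0.3, 0.6]
grip_width: 0.3
grip_force: 0.0
```

servo_tool(
  commands=[
    [1,[0,0,0],[0,0,0]],
    [1,[0,0,0],[0,0,0]],
    [1,[0,0,0],[0,0,0]],
    [1,[0,0,0],[0,0,0]],
    [1,[0,0,0],[0,0,0]],
  ],
)

```text
time_s: 12.12
eef_pos: [450.0, 173.8, 124.7]
ee_rot: [0.0, 0.707, 0.707, 0.0]
force: [-0.7, 0.6, 5.5]
grip_width: 0.078
grip_force: 88.9
```

servo_tool(
  commands=[
    [1,[0,0,-0.005],[0,0,0]],
    [1,[0,0,-0.01],[0,0,0]],
    [1,[0,0,-0.01],[0,0,0]],
    [1,[0,0,-0.005],[0,0,0]],
    [1,[0,0,0],[0,0,0]],
    [1,[0,0,0],[0,0,0]],
    [1,[0,0,0],[0,0,0]],
    [1,[0,0,0],[0,0,0]],
  ],
)

```text
time_s: 12.78
eef_pos: [449.5, 173.7, 153.8]
ee_rot: [-0.0, 0.707, 0.707, -0.0]
force: [0.9, -0.0, -7.3]
grip_width: 0.08
grip_force: 87.8
```

servo_tool(
  commands=[
    [1,[0,0,0],[0,0,0]],
    [1,[0,0,0],[0,0,0]],
    [1,[0,0,0],[0,0,0]],
  ],
)

```text
time_s: 13.03
eef_pos: [449.7, 173.7, 154.1]
ee_rot: [-0.0, 0.707, 0.707, -0.0]
force: [-0.2, 0.5, -8.1]
grip_width: 0.074
grip_force: 87.8
```

Loaded, at about 8 N. I'll raise it to hooking height and move it in front of the open half.

servo_tool(
  commands=[
    [1,[0,0,-0.02],[0,0,0]],
    [1,[0,0,-0.025],[0,0,0]],
    [1,[-0.01,0.01,-0.025],[0,0,0]],
    [1,[-0.02,0.02,-0.0135],[0,0,0]],
    [1,[-0.019,0.025,0],[0,0,0]],
    [1,[0,0.025,0],[0,0,0]],
    [1,[0,0.02,0],[0,0,0]],
    [1,[0,0.02,0],[0,0,0]],
    [1,[0,0.01,0],[0,0,0]],
    [1,[0,0,0],[0,0,0]],
  ],
)

```text
time_s: 13.87
eef_pos: [581.2, 124.3, 236.8]
ee_rot: [-0.0, 0.707, 0.707, -0.0]
force: [-0.3, 2.3, -8.1]
grip_width: 0.075
grip_force: 89.0
```

servo_tool(
  commands=[
    [1,[0,0,0],[0,0,0]],
    [1,[0,0,0],[0,0,0]],
    [1,[0,0,0],[0,0,0]],
    [1,[0,0,0],[0,0,0]],
  ],
)

```text
time_s: 14.2
eef_pos: [579.3, 124.9, 238.1]
ee_rot: [0.0, 0.707, 0.707, 0.0]
force: [-0.2, 0.0, -7.8]
grip_width: 0.079
grip_force: 89.0
```

```bash
python3 - <<'E'
from h import *
s=sense();print(s["eef_pos"],s["ee_rot"],s["force"])
uu,vv=np.meshgrid(np.arange(560),np.arange(420))
for n in("scene","top"):
    c=capture(n);W=cloud(c);hsv=cv2.cvtColor(c["pixels"],cv2.COLOR_RGB2HSV).astype(int)
    y=(hsv[...,0]>18)&(hsv[...,0]<32)&(hsv[...,1]>150)&(W[...,1]>50)&(W[...,2]>100)
    P=W[y];print(n,len(P),np.median(P,0),np.percentile(P,2,0),np.percentile(P,98,0))
    z=(abs(P[:,2]-np.median(P[:,2]))<6)
    print(cv2.minAreaRect(P[z][:,:2].astype(np.float32)))
    v,u=np.where(y);v0=int(v.mean());u0=int(u.mean())
    im=c["pixels"][max(0,v0-75):v0+75,max(0,u0-100):u0+100]
    cv2.imwrite(f"pics/{n}1.png",cv2.resize(cv2.cvtColor(im,cv2.COLOR_RGB2BGR),None,fx=4,fy=4,interpolation=cv2.INTER_CUBIC))
E
```

```text
[579.3354904  124.85973249 238.06773655] [4.28779840e-05 7.06949667e-01 7.07263857e-01 5.67852311e-05] [-0.19994478  0.04586693 -7.84228092]
scene 550 [586.65575438 120.32108294 169.10372281] [551.57486459  79.28020607 165.30171634] [611.42760781 164.97094406 172.42675058]
((582.1043090820312, 122.97496032714844), (88.06914520263672, 64.13593292236328), 88.30977630615234)
top 91 [554.07854934  85.7009559  169.82473062] [482.09935968  59.36976671 137.91923949] [575.90981963 167.93314058 514.76100767]
((563.7586669921875, 123.83818817138672), (28.709495544433594, 88.98233032226562), 0.36681264638900757)
```

View pics/scene1.png

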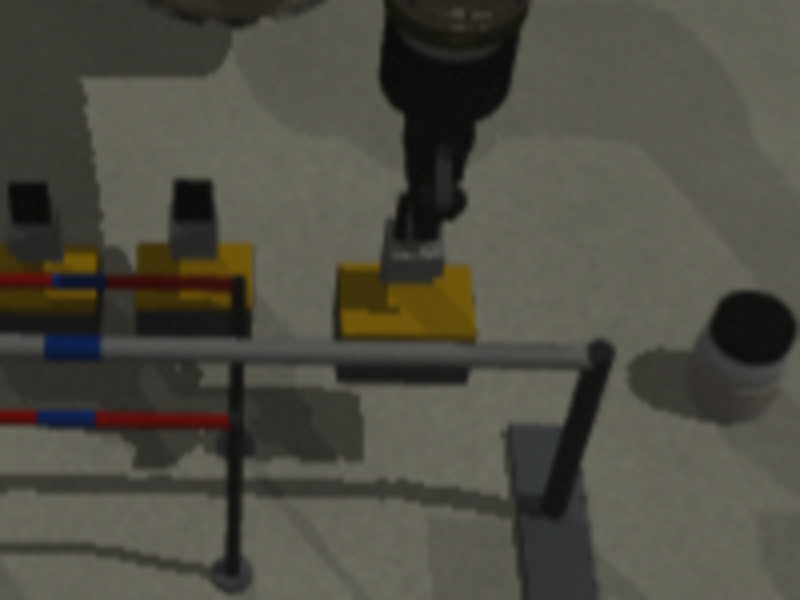

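The carrier (lid at about (405,300) in the crop) hangs level in front of the rail's open half, with its lid at z≈169, so I can move it in.

servo_tool(
  commands=[
    [1,[0,0.01,0],[0,0,0]],
    [1,[0,0.01,0],[0,0,0]],
    [1,[0,0.01,0],[0,0,0]],
    [1,[0,0.01,0],[0,0,0]],
    [1,[0,0.01,0],[0,0,0]],
    [1,[0,0.007,0],[0,0,0]],
    [1,[0,0.004,0],[0,0,0]],
    [1,[0,0,0],[0,0,0]],
    [1,[0,0,0],[0,0,0]],
    [1,[0,0,0],[0,0,0]],
  ],
)

```text
time_s: 15.13
eef_pos: [640.4, 124.8, 237.8]
ee_rot: [-0.0, 0.707, 0.707, -0.0]
force: [-0.7, 0.4, -7.4]
grip_width: 0.077
grip_force: 89.0
```

servo_tool(
  commands=[
    [1,[0,0,0.008],[0,0,0]],
    [1,[0,0,0.008],[0,0,0]],
    [1,[0,0,0.005],[0,0,0]],
    [1,[0,0,0.002],[0,0,0]],
    [1,[0,0,0],[0,0,0]],
    [1,[0,0,0],[0,0,0]],
    [1,[0,0,0],[0,0,0]],
  ],
)

```text
time_s: 15.72
eef_pos: [640.9, 124.8, 215.2]
ee_rot: [0.0, 0.707, 0.707, 0.0]
force: [-0.6, -0.6, -6.9]
grip_width: 0.077
grip_force: 89.0
```

servo_tool(
  commands=[
    [1,[0,0,0.001],[0,0,0]],
    [1,[0,0,0.001],[0,0,0]],
    [1,[0,0,0.001],[0,0,0]],
    [1,[0,0,0],[0,0,0]],
    [1,[0,0,0],[0,0,0]],
  ],
)

```text
time_s: 16.13
eef_pos: [640.8, 124.7, 211.8]
ee_rot: [-0.0, 0.707, 0.707, -0.0]
force: [0.8, 0.4, -8.0]
grip_width: 0.075
grip_force: 89.0
```

servo_tool(
  commands=[
    [1,[0,0,0.001],[0,0,0]],
    [1,[0,0,0],[0,0,0]],
    [1,[0,0,0],[0,0,0]],
  ],
)

```text
time_s: 16.38
eef_pos: [640.8, 124.8, 210.8]
ee_rot: [0.0, 0.707, 0.707, 0.0]
force: [0.3, -0.1, -7.1]
grip_width: 0.079
grip_force: 89.0
```

servo_tool(
  commands=[
    [1,[0,0,0.0005],[0,0,0]],
    [1,[0,0,0],[0,0,0]],
    [1,[0,0,0],[0,0,0]],
  ],
)

```text
time_s: 16.63
eef_pos: [640.8, 124.8, 210.8]
ee_rot: [0.0, 0.707, 0.707, 0.0]
force: [-1.3, -0.2, -3.1]
grip_width: 0.078
grip_force: 89.6
```

Contact felt. Now the slide towards the mark.

servo_tool(
  commands=[
    [1,[-0.006,0,0],[0,0,0]],
    [1,[-0.01,0,0],[0,0,0]],
    [1,[-0.01,0,0],[0,0,0]],
    [1,[-0.01,0,0],[0,0,0]],
    [1,[-0.01,-0.0005,0],[0,0,0]],
    [1,[-0.01,0,0],[0,0,0]],
    [1,[-0.01,0,0],[0,0,0]],
    [1,[-0.006,0,0],[0,0,0]],
    [1,[0,0,0],[0,0,0]],
  ],
)

```text
time_s: 17.38
eef_pos: [640.5, 50.5, 210.7]
ee_rot: [0.001, 0.708, 0.707, -0.001]
force: [-0.3, -5.4, 1.9]
grip_width: 0.076
grip_force: 90.4
```

servo_tool(
  commands=[
    [1,[-0.006,0,0],[0,0,0]],
    [1,[-0.01,0,0],[0,0,0]],
    [1,[-0.01,0,0],[0,0,0]],
    [1,[-0.01,-0.0005,0],[0,0,0]],
    [1,[-0.01,0,0],[0,0,0]],
    [1,[-0.01,0,0],[0,0,0]],
    [1,[-0.01,0,0],[0,0,0]],
    [1,[-0.006,0,0],[0,0,0]],
    [1,[0,0,0],[0,0,0]],
  ],
)

```text
time_s: 18.13
eef_pos: [639.9, -20.4, 210.7]
ee_rot: [0.001, 0.707, 0.707, -0.0]
force: [0.3, -1.7, 3.8]
grip_width: 0.081
grip_force: 90.6
```

servo_tool(
  commands=[
    [1,[-0.006,0,0],[0,0,0]],
    [1,[-0.01,0,0],[0,0,0]],
    [1,[-0.01,0,0],[0,0,0]],
    [1,[-0.01,-0.0005,0],[0,0,0]],
    [1,[-0.01,0,0],[0,0,0]],
    [1,[-0.01,0,0],[0,0,0]],
    [1,[-0.008,0,0],[0,0,0]],
    [1,[-0.006,0,0],[0,0,0]],
    [1,[0,0,0],[0,0,0]],
    [1,[0,0,0],[0,0,0]],
  ],
)

```text
time_s: 18.97
eef_pos: [639.5, -89.8, 210.6]
ee_rot: [0.001, 0.707, 0.707, -0.0]
force: [-0.8, -2.7, 4.7]
grip_width: 0.078
grip_force: 90.8
```

```bash
cat > m.py <<'E'
from h import *
import sys
s=sense();print(s["eef_pos"],s["force"])
for n in("scene","top"):
    c=capture(n);W=cloud(c);hsv=cv2.cvtColor(c["pixels"],cv2.COLOR_RGB2HSV).astype(int)
    R_=(W[...,0]>540)&(W[...,0]<720)&(W[...,1]<30)&(W[...,1]>-200)
    y=(hsv[...,0]>18)&(hsv[...,0]<32)&(hsv[...,1]>120)&R_&(abs(W[...,2]-142)<8)
    bl=(hsv[...,0]>100)&(hsv[...,0]<130)&(hsv[...,1]>140)&R_
    sad=R_&(abs(W[...,2]-204)<3)&(abs(W[...,0]-640)<20)
    tab=R_&(W[...,2]>215)&(W[...,2]<300)&(abs(W[...,0]-640)<60)
    for nm,m in(("lid",y),("bl near",bl&(W[...,0]<610)),("bl mid",bl&(abs(W[...,0]-640)<20)),("bl far",bl&(W[...,0]>670)),("sad",sad),("tab",tab)):
        P=W[m]
        if len(P)>5: print(n,nm,len(P),np.median(P,0).round(1),"y mid",np.percentile(P[:,1],[2,98]).mean().round(1),np.percentile(P[:,1],[2,98]).round(1),"x",np.percentile(P[:,0],[2,98]).round(1))
    v0,u0=(225,240) if n=="scene" else (160,314)
    im=c["pixels"][v0-75:v0+75,u0-100:u0+100]
    cv2.imwrite(f"pics/{n}{sys.argv[1]}.png",cv2.resize(cv2.cvtColor(im,cv2.COLOR_RGB2BGR),None,fx=4,fy=4,interpolation=cv2.INTER_CUBIC))
E
python3 m.py 2
```

```text
[639.45688473 -89.81009633 210.64232255] [-0.81116102 -2.67433405  4.72031488]
scene lid 398 [640.4 -90.9 141.9] y mid -91.8 [-134.9  -48.8] x [617.5 673. ]
scene bl far 39 [698.4 -95.7 195.2] y mid -95.7 [-110.6  -80.9] x [693.4 701.3]
scene sad 90 [649.3 -92.2 203.7] y mid -133.7 [-193.7  -73.7] x [628.3 659.1]
scene tab 138 [658.3 -81.7 276.8] y mid -88.1 [-104.3  -71.9] x [641.1 693.5]
top lid 244 [621.7 -70.8 141.5] y mid -89.5 [-132.9  -46.2] x [608.1 659. ]
top bl near 9 [601.4 -76.3 355. ] y mid -81.7 [-95.7 -67.7] x [590.4 606.9]
top sad 12 [626.8 -74.9 204. ] y mid -27.0 [-78.9  25. ] x [622.4 642.4]
top tab 48 [600.1 -78.3 285.3] y mid -86.9 [-98.4 -75.4] x [591.7 612.7]
```

View pics/scene2.png

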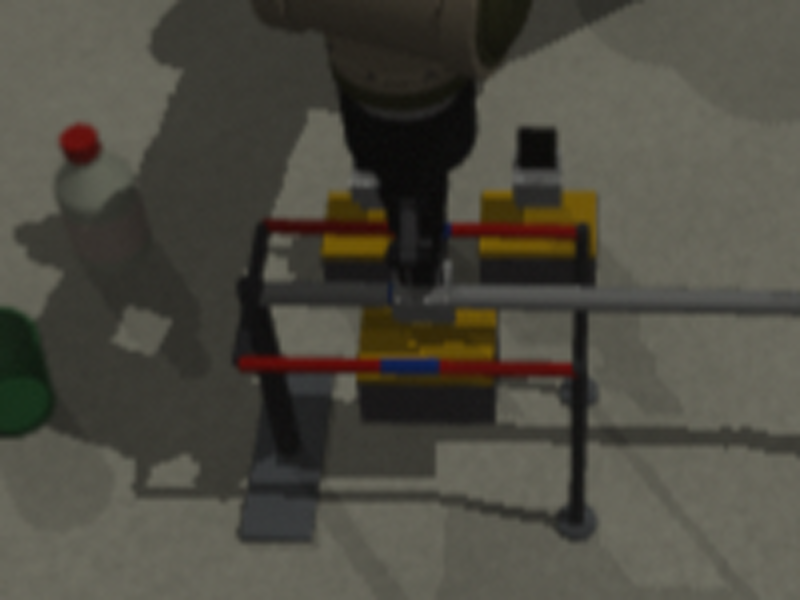

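The carrier hangs on the rail with its lid at about (428,345) in the crop, and the blue bands are near (410,366). It is about 3.4 mm short of the mark, so I'll correct that and release.

servo_tool(
  commands=[
    [1,[0,0,-0.0005],[0,0,0]],
    [1,[-0.002,0,0],[0,0,0]],
    [1,[-0.0015,0,0],[0,0,0]],
    [1,[0,0,0],[0,0,0]],
    [1,[0,0,0],[0,0,0]],
    [1,[0,0,0],[0,0,0]],
  ],
)

```text
time_s: 19.57
eef_pos: [639.3, -91.6, 210.7]
ee_rot: [-0.001, 0.707, 0.707, 0.001]
force: [0.7, 6.1, 2.8]
grip_width: 0.076
grip_force: 90.6
```

servo_tool(
  commands=[
    [1,[0,0,-0.0008],[0,0,0]],
    [1,[-0.0005,0,0],[0,0,0]],
    [1,[0,0,0],[0,0,0]],
    [1,[0,0,0],[0,0,0]],
    [1,[0,0,0],[0,0,0]],
  ],
)

```text
time_s: 19.98
eef_pos: [639.0, -93.4, 210.8]
ee_rot: [-0.001, 0.707, 0.707, -0.001]
force: [-0.0, 1.0, -5.2]
grip_width: 0.075
grip_force: 89.2
```

servo_tool(
  commands=[
    [0.6,[0,0,0],[0,0,0]],
    [0.6,[0,0,0],[0,0,0]],
    [0.2,[0,0,0],[0,0,0]],
    [0.2,[0,0,0],[0,0,0]],
    [0.2,[0,0,0],[0,0,0]],
    [0.2,[0,0,0],[0,0,0]],
  ],
)

```text
time_s: 20.48
eef_pos: [639.4, -93.3, 211.8]
ee_rot: [0.0, 0.707, 0.707, 0.0]
force: [0.3, 0.5, -0.2]
grip_width: 0.399
grip_force: 0.0
```

servo_tool(
  commands=[
    [0.2,[0,0,-0.01],[0,0,0]],
    [0.2,[0,0,-0.02],[0,0,0]],
    [0.2,[0,0,-0.03],[0,0,0]],
    [0.2,[0,0,-0.03],[0,0,0]],
    [0.2,[0.0,-0.03,-0.02],[0,0,0]],
    [0.2,[0,-0.04,0],[0,0,0]],
    [0.2,[0,-0.04,0],[0,0,0]],
    [0.2,[0,-0.04,0],[0,0,0]],
    [0.2,[0,-0.04,0],[0,0,0]],
    [0.2,[0,0,0],[0,0,0]],
  ],
)

```text
time_s: 21.32
eef_pos: [444.1, -92.2, 322.5]
ee_rot: [-0.0, 0.707, 0.707, -0.0]
force: [-0.1, 0.6, 0.6]
grip_width: 0.403
grip_force: 0.0
```

```bash
python3 m.py 3
```

```text
[444.09767542 -92.19850995 322.51630457] [-0.08325257  0.62138489  0.5889235 ]
scene lid 405 [641.3 -96.2 141.6] y mid -94.7 [-138.   -51.5] x [616.9 674.5]
scene bl near 36 [589.2 -95.8 194.7] y mid -94.9 [-109.8  -80.1] x [584.8 592.9]
scene bl far 39 [698.  -95.8 194.9] y mid -95.8 [-110.7  -81. ] x [693.3 702.1]
scene sad 98 [649.  -94.1 204.1] y mid -85.2 [-113.3  -57.2] x [626.4 658.3]
scene tab 103 [642.3 -95.4 233.5] y mid -95.5 [-109.  -82.] x [636.2 645.2]
top lid 527 [628.5 -89.  141.5] y mid -94.0 [-137.3  -50.6] x [612.1 669.9]
top bl near 63 [585.  -92.8 194.7] y mid -93.7 [-109.9  -77.5] x [582.4 589.2]
top bl far 61 [694.7 -93.5 194.5] y mid -93.8 [-109.3  -78.3] x [691.4 699.3]
top sad 185 [633.5 -94.3 203.4] y mid -70.9 [-132.1   -9.7] x [620.7 653.1]
top tab 69 [634.7 -94.4 240. ] y mid -94.0 [-107.5  -80.4] x [632.5 639.1]
```

View pics/top3.png

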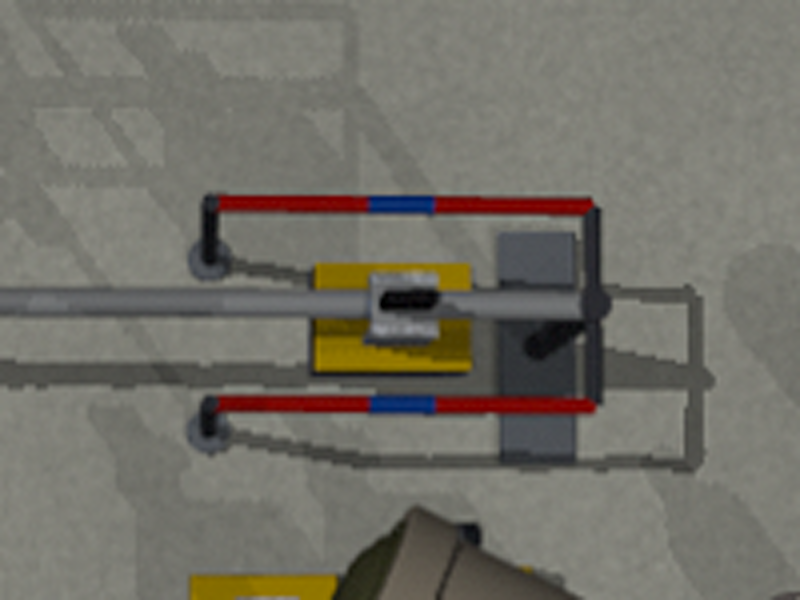

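View pics/scene3.png

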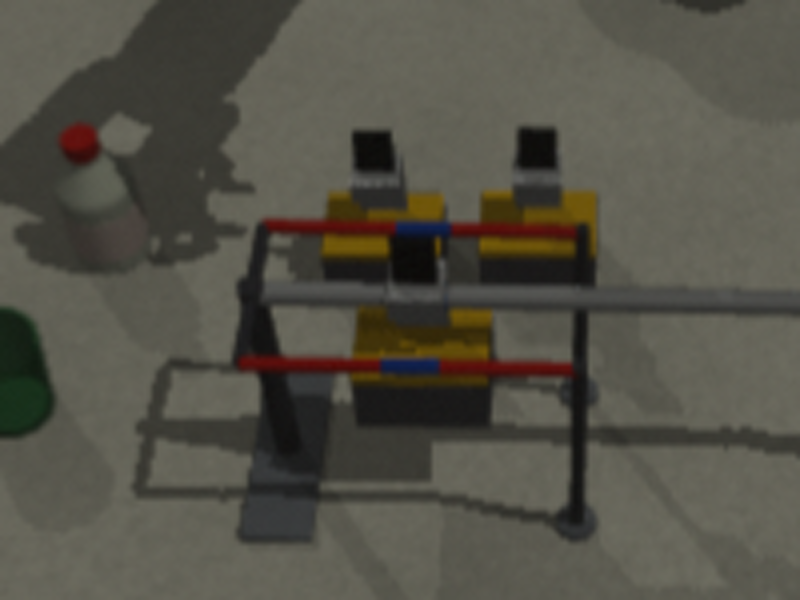

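Both pictures show the carrier hanging between the guards with its hook on the blue mark (top crop: saddle (403,305), bands cols 370–435). Its tab and lid are within 1 mm of the bands, and both empty carriers stand upright. I'll hand it in.

```bash
python3 -c "
from rig import *
print(finish_job())"
```

```text
the job is handed in; nothing more can be done
None
```

The loaded carrier (the left one of the three, about 8 N against 2–3 N for the others) now hangs on the rail with its hook within about 1 mm of the blue mark's centre; both empties stand upright in place, the jar, bottle and beaker were not approached, and the job was handed in at about 21 s.

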